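Air the drying cupboard through its top leaf

TASK

Air the insole drying cupboard on the bench: push the top leaf in against its spring and draw its bolt all the way back, then swing that leaf right round until the ball catch on the hold-open arm snaps in behind it and holds it. Ease the leaf round without flinging it, keep the lower leaf shut and bolted so that the stacked bundles stay in, and do not disturb the tea glass, the thread spool, the stamp or the tape roll.

Things in the scene. Friction and masses are not known exactly. Their poses are not given: they have to be found in the camera images.
- hinge_line (a point): On the upright hinge line of both leaves, at the left front edge of the cupboard's door opening, 196 mm above the bench. Axes of the cupboard: x square into its front, y to its left, z up; the shut leaves reach from here to -y, their front faces in the plane x = 0. The cupboard is a plywood box 360 mm wide, 200 deep, 276 high, fixed to the bench.
- eave (a point): Middle of the roof board's front edge, lower corner, 264 mm above the bench; axes of the cupboard. The roof is 12 mm thick and overhangs the leaves' front by 40 mm, so the bolt knobs below it cannot be taken straight from above: tilt the tool 25 to 50 degrees from vertical, leaning back out of the front.
- top_leaf (a joint): Angle of the green top leaf, rad: 0 shut, growing as its free right edge swings out to the robot, then left (clockwise from above). 276 mm wide, 16 thick, 137 to 255 mm above the bench. Pushes in to -0.022 (stop, 5 mm at the knob). Its stiff hinge (1 to 2 N at the knob) lets it stay where left. It meets the catch ball at 1.6, the ball snaps behind it at about 1.89; stop at 1.95.
- top_bolt (a joint): Travel of the top leaf's bolt, m: 0 home, 0.034 drawn to its stop towards the hinge. A hooked toe on its nose sits behind the bridge of the keeper on the right stile: unless the leaf is pushed in it moves only about 4 mm and locks. Push the leaf in by 3 mm or more at the knob (to its stop is fine), keep it in, and the bolt slides with about 3 N; free of the keeper from 0.027 on.
- buffer_tip (a point): Sprung rubber buffer behind the top leaf's free edge, 258 mm from the hinge line. It presses the leaf outward: it takes about 10 N at the knob to start the shut leaf moving in and about 13 N to push it right in (hinge friction included); it sets the leaf ajar by 0.03 to 0.1 rad once the bolt is free, then presses no more.
- top_knob (a point): Centre of the top bolt's black ball knob, 22 mm in diameter, on an 8 mm stem square to the leaf. The centre lies 45 mm in front of the leaf's outer face, 170 mm above the bench and 215 mm from the hinge line measured along the leaf (181 mm with the bolt drawn). Bolt and guides stand out at most 22 mm from the leaf. Draw and pull by this knob.
- leaf_top (a point): Point on the top leaf's upper edge, half-way through its thickness, 180 mm from the hinge line along the leaf, 255 mm above the bench; moves with the leaf. Its x axis points through the leaf from the outer to the inner face (each 8 mm away), its y axis along the leaf towards the hinge. The open leaf is free above here, so it can be pushed round from its inner face.
- catch_ball (a point): Centre of the 16 mm steel ball of the hold-open catch, 260 mm above the bench, 102 mm in front of the hinge line; it reaches 3 mm below the leaf's top edge and is pushed up as the leaf passes (about 8 N at 180 mm from the hinge). It hangs under a flat steel arm, 26 mm wide, 268 to 294 mm above the bench, that runs back to the roof and ends 13 mm in front of the ball.
- lower_leaf (a joint): Angle of the green lower leaf (12 to 134 mm above the bench), rad, 0 shut, growing as it opens; it stays shut.
- lower_bolt (a joint): Travel of the lower leaf's bolt, m, 0 home, 0.034 drawn; same make of bolt, it stays home.
- lower_knob (a point): Centre of the lower bolt's black ball knob, 22 mm in diameter, 98 mm straight below the top one; leave it alone.
- tea_glass: Straight tea glass, 54 mm in diameter, 85 mm high, standing on the bench in front of the cupboard; origin under its centre, z up.
- red_spool: Spool of red thread, 42 mm in diameter, 65 mm high, standing on the bench; origin under its centre, z up.
- stamp: Wooden rubber stamp, 30 x 40 mm, 65 mm high, standing on the bench; origin under its centre, z up.
- tape_roll: Roll of tape, 105 mm in diameter, 25 mm high, lying on the cupboard's roof; origin under its centre, z up.

How it is judged:
By the outcome, as a careful person would: the job done as asked, in the order asked, and still so for the second after the job is handed in, with the robot touching nothing.
It also fails if it takes over 61 s, if anything falls off the work surface, if the arm or the gripper's body presses on something with over 40 N, if the wrist force passes 120 N, or if a joint passes its speed limit or range.

ROBOT

A 7-joint arm with a two-finger parallel gripper is mounted at the origin on a cart in front of the work surface, level with it; the furniture and walls round the work are solid. World frame = base frame: x ahead of the robot, y to its left, z up, the work surface at z = 0. Lengths are in m, angles in rad, forces in N, time in s.
With the tool pointing down it reaches from about 0.425 to 1.025 m from the base axis. Payload 9.4 kg.
Tool frame: the origin (TCP) lies on the centre line of the jaws, within the pads' length; the fingertips stand 22 mm ahead of it and the grasp point (between the pads) lies 3 mm ahead of it (manip.tcp_to_tips is the distance from the TCP to the fingertips, in m); z points along the fingers, y is the direction in which the jaws open and shut (so a half turn about z gives the same grasp; the last joint's range is limited). The gripper opens to 85 mm and grips with 20 to 120 N. Pads are 22 mm wide; open, the fingers measure 114 mm over their backs; the gripper's body (76 mm by 85 mm) begins 54 mm behind the grasp point. The pads swing forward as they close: fully open they stand 13 mm farther back than shut.
Start: joints at [1.062, 0.599, -0.003, 1.599, 0.002, 0.943, -0.08], TCP at [0.303, -0.658, 0.253] pointing down, gripper open.
Joint ranges: [-2.57, 2.57], [-0.35, 1.97], [-1.29, 1.29], [0.11, 2.56], [-1.05, 4.19], [0.11, 1.86], [-2.63, 2.63]. Speed limits (rad/s): [2.22, 2.22, 3.01, 3.01, 3.14, 3.14, 3.14].

INTERFACE

Orientations are given as a unit quaternion [w, x, y, z].
In Python, from plant import manip, read_camera, search_frame, masks_of gives the robot as it stands.
- The arm moves only by the tool arm_command, never from a script. Its arguments are lists of equal length, an entry for each row: "jaw": the closure, from -1 (fully open) to 1 (shut), so that 0 is half open; "delta_pos": the shift along the world's x, y, z in cm, a list of three; "twist": the turn, a rotation vector about the world's x, y, z in degrees, a list of three. A call has 1 to 20 rows; each row shifts and turns the pose as measured when the row begins; what a row does not reach is not made up. A row lasts 1/10 s, in which the tool goes at most 50 mm and 8.59 degrees, less where a joint would pass 70% of its speed; a pose out of reach is approached as far as the arm can. A call is refused whole if a number of a shift passes 5 or a number of a turn 8.59, either way. A call with a gripper value outside its range is refused whole. The fingers move at their own pace and stop on an object; "newtons" is the grip in N (left out, the last holds). Time passes only in rows, so rows that do not move let the fingers close. It gives the time, the measured TCP pose, the force and the opening at its end, in the units of the state.
- manip.sense(): the state, without advancing time (a new reading comes with each control period).
- read_camera(name): name is "scene" or "side" or "wrist"; returns a dict with "pixels" (400x640x3 uint8, blue, green, red), "range_z" (400x640 float32, m along the optical axis (not along the pixel's ray), 0 where there is no reading), "fx", "fy", "cx", "cy" (pixels), "R" (3x3) and "t" (3): a world point X has camera coordinates R X + t. Camera axes: x right, y down, z forward; pixel columns grow to the right and rows downward; lengths in m; the calibration is good to about 2 mm. The wrist camera is an equidistant fisheye: a pixel r from the principal point sees the ray r / f radians off the axis. A picture is of the moment at which its call begins.
- manip.close_job(): hands the job in, once; it reports no verdict.
Trained networks look in a picture, given as the dict that the camera call returned (one of the last four; its "shot" number tells which), for a name from the list of things; names that differ only in an ending like _2 or _b are one class to them, and where a whole thing is asked for, a point or a joint stands for the part that bears it (a point fixed in the world has none). Each returns a list of dicts, best first, with "conf" (0 to 1); they miss things now and then, are a little off and sometimes report something else, mostly with a low value. They report only what shows in the picture. A call takes as long as a camera call.
- search_frame(picture, label): "point" ([x, y, z] in m, in world coordinates, good to about 4 mm: the middle of the surface that is visible of it).
- masks_of(picture, label): "pixels" (400x640 bool, what is visible of it).
The state is a dict: "time": time; "qpos": joint angles; "qvel": joint speeds; "joint_torque": joint torques, N m; "ee_pos": TCP position; "orientation": TCP orientation; "ft_force": force on the tool from outside, world axes, zero at the start; "moment": the same for the moment, N m; "finger_gap": finger opening in m.
Only numpy, scipy, OpenCV 4.12 (cv2) and the standard library are available. Lean on these libraries where they do the work, as an engineer would, in place of code of your own. Each camera call takes 0.05 s, during which the arm holds its last target. There are 200 camera calls.

## Working session

There is one attempt and no reset: what is moved stays moved. The work goes in short steps, Python scripts to look and compute and a tool call to move; the robot and the scene stay as the last step left them, time stands still between calls to the robot, and variables do not carry over. Pictures are saved under pics/ and viewed, about 8 in all and at most 12, crops included, and the job is handed in when it is done.

Besides the shell and the picture viewer there is one more tool, called as name(argument=value, ...), one argument or row to a line, values as JSON. arm_command: Moves the arm, as the interface text tells. Its arguments: {"type":"object","properties":{"jaw":{"type":"array"},"delta_pos":{"type":"array"},"twist":{"type":"array"},"newtons":{"type":"number"}},"required":["jaw","delta_pos","twist"]}

```bash
ls; mkdir -p pics; cat > h.py <<'E'
import numpy as np, cv2
from plant import manip, read_camera, search_frame, masks_of
E
python3 - <<'E'
from h import *
s=manip.sense(); print({k:np.round(v,3).tolist() for k,v in s.items()})
for c in ["scene","side"]:
    p=read_camera(c); cv2.imwrite(f"pics/{c}0.png",p["pixels"])
    print(c,np.round(p["R"],3).tolist(),np.round(p["t"],3),p["fx"])
    for n in ["top_knob","lower_knob","catch_ball","tea_glass","red_spool","stamp","tape_roll","eave","hinge_line","leaf_top"]:
        try: print(n,[(np.round(d["point"],3).tolist(),round(d["conf"],2)) for d in search_frame(p,n)[:3]])
        except Exception as e: print(n,e)
E
```

```text
pics
{'time': 0.0, 'qpos': [1.062, 0.6, -0.002, 1.6, 0.002, 0.943, -0.08], 'qvel': [-0.0, 0.0, -0.001, 0.0, -0.001, -0.001, -0.0], 'joint_torque': [0.001, -77.644, 1.565, -25.8, 0.012, 0.009, -0.0], 'ee_pos': [0.303, -0.658, 0.252], 'orientation': [-0.001, 0.977, 0.214, -0.0], 'ft_force': [0.133, 0.174, -0.058], 'moment': [-0.044, 0.025, -0.011], 'finger_gap': 0.086}
scene [[-0.835, -0.55, 0.016], [-0.376, 0.549, -0.746], [0.402, -0.629, -0.665]] [0.539 0.301 1.018] 445.64195138399
top_knob [([0.618, 0.036, 0.174], 0.59)]
lower_knob [([0.616, 0.039, 0.075], 0.6)]
catch_ball [([0.664, 0.231, 0.274], 0.86), ([0.423, -0.081, 0.045], 0.21)]
tea_glass [([0.446, 0.193, 0.054], 0.66), ([0.625, 0.093, 0.174], 0.24)]
red_spool [([0.424, -0.083, 0.046], 0.85)]
stamp []
tape_roll [([0.744, 0.096, 0.295], 0.6), ([0.619, 0.035, 0.174], 0.17)]
eave [([0.66, 0.232, 0.272], 0.7)]
hinge_line [([0.662, 0.233, 0.272], 0.73)]
leaf_top [([0.621, 0.135, 0.073], 0.75)]
side [[-0.976, -0.218, 0.018], [-0.122, 0.473, -0.873], [0.182, -0.854, -0.488]] [0.6   0.199 1.069] 370.3051969046138
top_knob [([0.596, 0.041, 0.174], 0.37)]
lower_knob []
catch_ball [([0.688, 0.293, 0.226], 0.6)]
tea_glass [([0.616, 0.04, 0.074], 0.7), ([0.448, 0.206, 0.056], 0.64)]
red_spool [([0.431, -0.081, 0.041], 0.7), ([0.619, 0.159, 0.17], 0.6)]
stamp [([0.393, 0.036, 0.022], 0.55), ([0.688, 0.294, 0.228], 0.5)]
tape_roll [([0.75, 0.109, 0.293], 0.79)]
eave [([0.688, 0.294, 0.225], 0.97), ([0.751, 0.114, 0.294], 0.43)]
hinge_line [([0.69, 0.295, 0.228], 0.64)]
leaf_top [([0.616, 0.16, 0.169], 0.54)]
```

View pics/scene0.png

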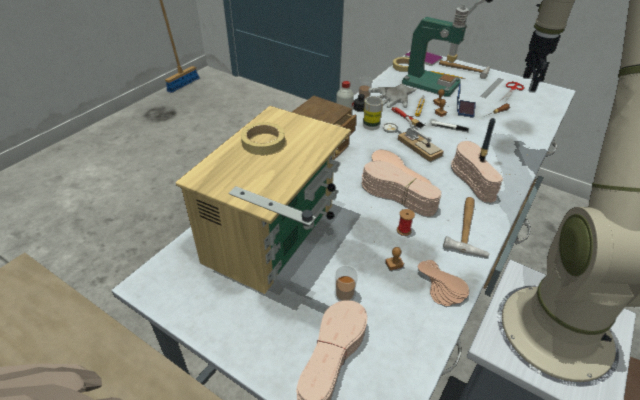

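View pics/side0.png

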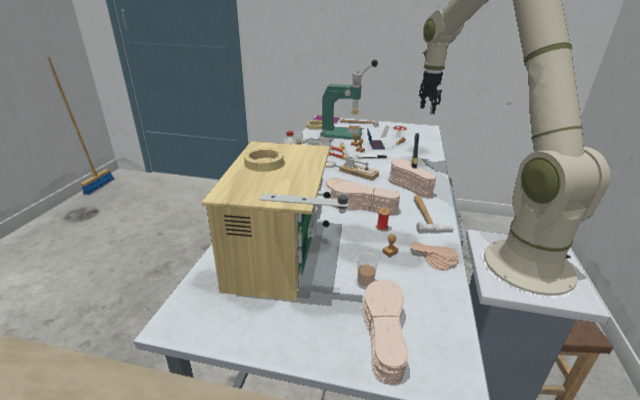

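```bash
cat >> h.py <<'E'
def cloud(p):
    v,u=np.mgrid[:400,:640]; z=p["range_z"]
    P=np.stack([(u-p["cx"])/p["fx"]*z,(v-p["cy"])/p["fy"]*z,z],-1)
    return (P-p["t"])@p["R"]   # R^T(P-t)
def cup():
    import os
    return np.load("cup.npz")
E
python3 - <<'E'
from h import *
for c in ["scene","side"]:
    p=read_camera(c); X=cloud(p); ok=p["range_z"]>0
    b,g,r=[p["pixels"][...,i].astype(int) for i in range(3)]
    m=ok&(abs(X[...,2]-.276)<.006)&(r-b>40)&(X[...,0]>.5)&(X[...,0]<1.1)&(abs(X[...,1])<.5)
    m=cv2.morphologyEx(m.astype(np.uint8),cv2.MORPH_OPEN,np.ones((3,3)))>0
    n,l,st,_=cv2.connectedComponentsWithStats(m.astype(np.uint8)); k=1+st[1:,4].argmax(); m=l==k
    q=X[m][:,:2].astype(np.float32); rc=cv2.minAreaRect(q*1000); print(c,rc, X[m][:,2].mean()); print(cv2.boxPoints(rc).round(0).tolist())
    # knobs: dark
    for n in ["top_knob","lower_knob","catch_ball"]:
        for d in masks_of(p,n)[:2]:
            k=d["pixels"]&ok; a=X[k]; print(n,round(d["conf"],2),k.sum(),np.median(a,0).round(3),a.min(0).round(3),a.max(0).round(3),[int(t.mean()) for t in np.nonzero(k)])
    cam=-p["R"].T@p["t"]; print("cam",cam.round(3))
E
```

```text
scene ((709.49951171875, 121.07638549804688), (246.5952606201172, 380.2508850097656), 5.049812316894531) 0.2760436204074257
[[570.0, 300.0], [603.0, -79.0], [849.0, -57.0], [816.0, 321.0]]
top_knob 0.64 227 [0.619 0.037 0.174] [ 0.578 -0.06   0.102] [0.645 0.098 0.183] [182, 325]
top_knob 0.39 18712 [0.661 0.232 0.274] [ 0.499 -1.491 -0.795] [1.976 0.319 0.303] [197, 262]
lower_knob 0.62 150 [0.619 0.037 0.075] [ 0.578 -0.036 -0.   ] [0.643 0.061 0.085] [212, 324]
catch_ball 0.65 19055 [0.662 0.23  0.274] [ 0.499 -1.511 -0.799] [2.045 0.32  0.303] [197, 262]
cam [0.155 0.771 0.894]
side ((711.6148071289062, 123.42056274414062), (245.5543975830078, 377.1493225097656), 5.512845039367676) 0.27679646598833557
[[571.0, 299.0], [608.0, -76.0], [852.0, -52.0], [816.0, 323.0]]
top_knob 0.59 48 [0.59  0.042 0.175] [0.58  0.033 0.166] [0.607 0.049 0.182] [194, 326]
top_knob 0.53 242 [ 0.426 -0.082  0.044] [ 0.408 -0.114  0.003] [ 0.445 -0.072  0.069] [218, 382]
lower_knob 0.4 105 [0.615 0.038 0.077] [ 0.582 -0.096 -0.   ] [0.645 0.098 0.085] [222, 319]
lower_knob 0.31 14724 [0.688 0.294 0.227] [ 0.501 -1.681 -0.779] [1.88  0.321 0.302] [221, 267]
catch_ball 0.66 14716 [0.689 0.294 0.227] [ 0.501 -1.687 -0.786] [1.88  0.321 0.302] [221, 267]
cam [0.416 0.95  0.684]
```

arm_command(
  jaw=[-1,-1,-1,-1,-1,-1,-1,-1,-1,-1,-1,-1,-1,-1,-1],
  delta_pos=[
    [0,4,1],
    [0,4,1],
    [0,4,1],
    [0,4,1],
    [1,4,1],
    [1,4,1],
    [1,4,0],
    [1,4,0],
    [1,4,0],
    [1,4,0],
    [1,4,0],
    [1,4,0],
    [1,4,0],
    [1,4,0],
    [1,4,0],
  ],
  twist=[
    [0,0,-5],
    [0,0,-5],
    [0,0,-5],
    [0,0,-4.5],
    [0.45,-5,0],
    [0.45,-5,0],
    [0.45,-5,0],
    [0.45,-5,0],
    [0.45,-5,0],
    [0.45,-5,0],
    [0.45,-5,0],
    [0.45,-5,0],
    [0,0,0],
    [0,0,0],
    [0,0,0],
  ],
  newtons=60,
)

```text
time: 3.0
ee_pos: [0.3989, -0.118, 0.3065]
orientation: [-0.012, 0.96, 0.027, 0.28]
ft_force: [0.5, -0.1, 0.3]
finger_gap: 0.0854
```

```bash
cat >> h.py <<'E'
from scipy.spatial.transform import Rotation as Ro
H=np.array([.6165,.252,.196]); yaw=np.radians(5.2)
X=np.array([np.cos(yaw),np.sin(yaw),0]); Y=np.array([-np.sin(yaw),np.cos(yaw),0]); Z=np.array([0,0,1.])
def goal(p,tilt,lean=0.):  # tool tilted by tilt deg, lean yaw deg (neg = clockwise) relative to cupboard
    Rz=Ro.from_rotvec([0,0,np.radians(lean)])
    x=Rz.apply(X); y=Rz.apply(Y); t=np.radians(tilt)
    d=np.sin(t)*x-np.cos(t)*Z; yy=-y
    R=Ro.from_matrix(np.stack([np.cross(yy,d),yy,d],1))
    s=manip.sense(); q=s["orientation"]; Rc=Ro.from_quat([q[1],q[2],q[3],q[0]])
    Rd=(R*Rc.inv()).as_rotvec(degrees=True)
    p=np.asarray(p)-0.003*d
    print("t",round(s["time"],2),"tcp",np.round(s["ee_pos"],4),"F",np.round(s["ft_force"],1),"gap",round(s["finger_gap"],4))
    print("need cm",np.round((p-s["ee_pos"])*100,2),"deg",np.round(Rd,1),"q",np.round(s["qpos"],2)); return d
E
python3 - <<'E'
from h import *
K=np.array([.591,.034,.170]); d=goal(K,40); print(d)
E
```

```text
t 3.0 tcp [ 0.3989 -0.118   0.3065] F [ 0.5 -0.1  0.3] gap 0.0854
need cm [ 19.02  15.18 -13.42] deg [ 0.1 -7.5  1.8] q [ 1.23  0.09 -0.97  2.48 -1.    0.13 -0.26]
[ 0.64014215  0.0582575  -0.76604444]
```

arm_command(
  jaw=[-1,-1,-1,-1,-1,-1,-1,-1],
  delta_pos=[
    [2,2,0],
    [2,2,0],
    [2,2,0],
    [2,2,0],
    [2,2,0],
    [1,2,0],
    [1,2,0],
    [0,1,0],
  ],
  twist=[
    [-0.5,5,0],
    [-0.5,5,0],
    [-0.5,5,0],
    [-0.5,5,0],
    [0,0,0],
    [0,0,0],
    [0,0,0],
    [0,0,0],
  ],
)

```text
time: 3.8
ee_pos: [0.4735, -0.0045, 0.3065]
orientation: [-0.03, 0.975, 0.036, 0.218]
ft_force: [-0.4, 0.2, -0.6]
finger_gap: 0.0853
```

```bash
python3 - <<'E'
from h import *
K=np.array([.591,.034,.170]); d=goal(K-.12*np.array([.54,.05,-.84]),33)
print([x for x in dir(manip) if x[0]!='_'])
E
```

```text
t 3.8 tcp [ 0.4735 -0.0045  0.3065] F [-0.4  0.2 -0.6] gap 0.0853
need cm [ 5.11  3.24 -3.31] deg [-1.7 -7.9  0.3] q [ 0.2   0.11 -0.31  2.35  0.03  0.24 -1.63]
['IKError', 'close_job', 'sense', 'tcp_to_tips']
```

arm_command(
  jaw=[-1,-1],
  delta_pos=[
    [0,0,0],
    [0,0,0],
  ],
  twist=[
    [6,0,0],
    [4,0,0],
  ],
)

```text
time: 4.0
ee_pos: [0.4723, 0.0065, 0.3054]
orientation: [-0.092, 0.971, 0.033, 0.217]
ft_force: [0.2, 0.3, -0.6]
finger_gap: 0.0855
```

```bash
python3 - <<'E'
from h import *
K=np.array([.591,.034,.170]); d=goal(K-.12*np.array([.54,.05,-.84]),33)
E
```

```text
t 4.0 tcp [0.4723 0.0065 0.3054] F [ 0.2  0.3 -0.6] gap 0.0855
need cm [ 5.23  2.14 -3.21] deg [-8.7 -8.2 -1.5] q [ 0.51  0.15 -0.58  2.34 -0.38  0.25 -1.21]
```

arm_command(
  jaw=[-1,-1,-1,-1,-1,-1,-1,-1,-1,-1],
  delta_pos=[
    [0,0,0],
    [0,0,0],
    [0,0,0],
    [0,0,0],
    [0,0,0],
    [0,0,0],
    [0,0,0],
    [0,0,0],
    [0,0,0],
    [0,0,0],
  ],
  twist=[
    [-7,0,0],
    [-7,0,0],
    [-7,0,0],
    [-7,0,0],
    [-7,0,0],
    [0,-5,0],
    [0,-5,0],
    [0,-5,0],
    [0,-5,0],
    [0,0,0],
  ],
)

```text
time: 5.0
ee_pos: [0.4718, -0.0137, 0.2974]
orientation: [0.077, 0.965, 0.048, 0.246]
ft_force: [1.0, -0.7, 0.4]
finger_gap: 0.0858
```

```bash
python3 - <<'E'
from h import *
K=np.array([.591,.034,.170]); d=goal(K-.12*np.array([.54,.05,-.84]),36)
E
```

```text
t 5.0 tcp [ 0.4718 -0.0137  0.2974] F [ 1.  -0.7  0.4] gap 0.0858
need cm [ 5.27  4.15 -2.41] deg [10.5 -6.9  2.7] q [-0.79  0.11  0.62  2.46  0.93  0.19 -2.55]
```

```bash
sed -i 's/    Rd=(R\*Rc.inv()).as_rotvec(degrees=True)/    R=min([R,R*Ro.from_euler("z",np.pi)],key=lambda A:(A*Rc.inv()).magnitude())\n    print("d now",Rc.apply([0,0,1]).round(3))\n&/' h.py
```

arm_command(
  jaw=[-1,-1,-1,-1,-1,-1,-1,-1,-1,-1,-1,-1,-1,-1],
  delta_pos=[
    [0,0,0],
    [0,0,0],
    [0,0,0],
    [0,0,0],
    [0,0,0],
    [0,0,0],
    [0,0,0],
    [0,0,0],
    [0,0,0],
    [0,0,0],
    [0,0,0],
    [0,0,0],
    [0,0,0],
    [0,0,0],
  ],
  twist=[
    [-3.9,1.3,6.9],
    [-3.9,1.3,6.9],
    [-3.9,1.3,6.9],
    [-3.9,1.3,6.9],
    [-3.9,1.3,6.9],
    [-3.9,1.3,6.9],
    [-3.9,1.3,6.9],
    [-3.9,1.3,6.9],
    [-3.9,1.3,6.9],
    [-3.9,1.3,6.9],
    [-3.9,1.3,6.9],
    [-3.9,1.3,6.9],
    [-3.9,1.3,6.9],
    [-3.9,1.3,6.9],
  ],
)

```text
time: 6.4
ee_pos: [0.4718, -0.0107, 0.3003]
orientation: [0.249, 0.472, 0.845, 0.031]
ft_force: [0.0, 0.1, -0.1]
finger_gap: 0.0855
```

```bash
python3 - <<'E'
from h import *
K=np.array([.591,.034,.170]); d=goal(K-.12*np.array([.54,.05,-.84]),36)
E
```

```text
d now [ 0.45  -0.182 -0.874]
t 6.4 tcp [ 0.4718 -0.0107  0.3003] F [ 0.   0.1 -0.1] gap 0.0855
need cm [ 5.27  3.86 -2.7 ] deg [-21.   -3.9  57.6] q [-0.48  0.11  0.2   2.41  0.95  0.35 -0.6 ]
```

arm_command(
  jaw=[-1,-1,-1,-1,-1,-1,-1,-1,-1,-1,-1,-1,-1],
  delta_pos=[
    [0,0,0],
    [0,0,0],
    [0,0,0],
    [0,0,0],
    [0,0,0],
    [0,0,0],
    [0,0,0],
    [0,0,0],
    [0,0,0],
    [0,0,0],
    [0,0,0],
    [0,0,0],
    [0,0,0],
  ],
  twist=[
    [-3.6,1.4,7],
    [-3.6,1.4,7],
    [-3.6,1.4,7],
    [-3.6,1.4,7],
    [-3.6,1.4,7],
    [-3.6,1.4,7],
    [-3.6,1.4,7],
    [0,-6,0],
    [0,-6,0],
    [0,-6,0],
    [0,-6,0],
    [0,-6,0],
    [0,0,0],
  ],
)

```text
time: 7.7
ee_pos: [0.4694, -0.0243, 0.295]
orientation: [0.324, 0.008, 0.938, -0.122]
ft_force: [0.4, -0.3, -0.5]
finger_gap: 0.0856
```

```bash
python3 - <<'E'
from h import *
K=np.array([.591,.034,.170]); d=goal(K-.12*np.array([.66,.06,-.75]),42)
E
```

```text
d now [ 0.607 -0.234 -0.76 ]
t 7.7 tcp [ 0.4694 -0.0243  0.295 ] F [ 0.4 -0.3 -0.5] gap 0.0856
need cm [ 4.04  5.09 -3.28] deg [13.  -3.3 11. ] q [-0.12  0.15 -0.27  2.54  1.76  0.51 -0.47]
```

arm_command(
  jaw=[-1,-1,-1,-1,-1,-1,-1],
  delta_pos=[
    [0.7,0,-0.5],
    [0.7,0.8,-0.5],
    [0.7,0.8,-0.5],
    [0.7,1,-0.5],
    [0.7,1,-0.5],
    [0.5,1,-0.5],
    [0,0.5,-0.3],
  ],
  twist=[
    [1,-3,1.5],
    [2,-2,1.5],
    [3,0,2],
    [3,0,2],
    [2.5,0,2],
    [2,0,2],
    [0,0,0],
  ],
)

```text
time: 8.4
ee_pos: [0.5095, 0.0231, 0.2662]
orientation: [0.359, -0.03, 0.933, 0.013]
ft_force: [-0.7, -0.8, -0.1]
finger_gap: 0.0855
```

```bash
python3 - <<'E'
from h import *
K=np.array([.591,.034,.170]); d=goal(K-.10*np.array([.66,.06,-.75]),42)
p=read_camera("wrist"); print(p["fx"],p["cx"],p["cy"]); cv2.imwrite("pics/w1.png",p["pixels"])
p=read_camera("scene");cv2.imwrite("pics/s1.png",p["pixels"][60:360,150:550])
print(search_frame(p,"top_knob"))
E
```

```text
d now [ 0.669  0.046 -0.742]
t 8.4 tcp [0.5095 0.0231 0.2662] F [-0.7 -0.8 -0.1] gap 0.0855
need cm [ 1.35  0.47 -1.9 ] deg [-0.2  0.1  1.5] q [ 0.37  0.31 -0.73  2.53  2.39  0.5  -0.95]
309.70691628693146 322.3265223663359 201.16518891670563
[{'point': [0.6163, 0.0388, 0.1749], 'conf': 0.57}]
```

View pics/w1.png

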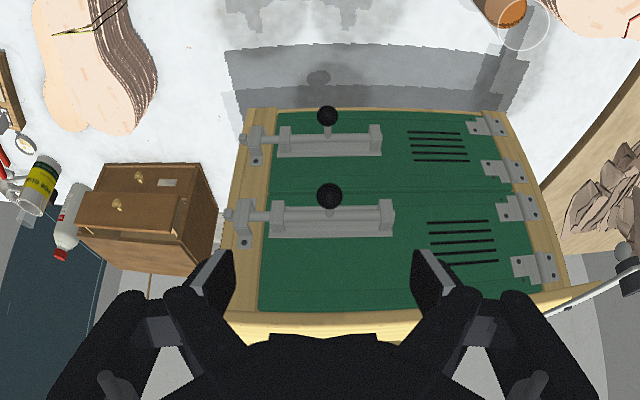

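```bash
python3 - <<'E'
from h import *
p=read_camera("wrist")
g=p["pixels"].max(2)<45; g[:150]=0;g[225:]=0;g[:,:290]=0;g[:,370:]=0
n,l,st,ce=cv2.connectedComponentsWithStats(g.astype(np.uint8)); k=1+st[1:,4].argmax(); print(st[k],ce[k])
u,v=ce[k]; a=np.array([u-p["cx"],v-p["cy"]]); r=np.hypot(*a); th=r/p["fx"]
ray=np.array([*(a/r*np.sin(th)),np.cos(th)]); w=p["R"].T@ray; c=-p["R"].T@p["t"]
s=(.170-c[2])/w[2]; print("knob",(c+s*w).round(4),s, "cam",c.round(3))
E
```

```text
[314 184  27  26 519] [327.06743738 196.30250482]
knob [0.5884 0.0341 0.17  ] 0.25446736527649416 cam [0.375 0.016 0.308]
```

arm_command(
  jaw=[-1,-1,-1,-1,-1,-1,-1,-1],
  delta_pos=[
    [1.3,0.2,-1.5],
    [1.3,0.2,-1.5],
    [1.3,0.2,-1.5],
    [1.3,0.2,-1.5],
    [1.3,0.2,-1.5],
    [1,0.1,-1.2],
    [0,0,0],
    [0,0,0],
  ],
  twist=[
    [0,0,0.5],
    [0,0,0.5],
    [0,0,0.5],
    [0,0,0],
    [0,0,0],
    [0,0,0],
    [0,0,0],
    [0,0,0],
  ],
)

```text
time: 9.4
ee_pos: [0.5851, 0.0371, 0.1794]
orientation: [0.36, -0.048, 0.932, 0.011]
ft_force: [1.0, 0.3, -0.5]
finger_gap: 0.0851
```

```bash
python3 - <<'E'
from h import *
K=np.array([.590,.034,.170]); d=goal(K-.003*np.array([.66,.06,-.75]),42)
E
```

```text
d now [ 0.67   0.055 -0.74 ]
t 9.4 tcp [0.5851 0.0371 0.1794] F [ 1.   0.3 -0.5] gap 0.0851
need cm [ 0.09 -0.34 -0.49] deg [ 0.7  0.3 -0.3] q [ 0.29  0.6  -0.7   2.47  2.47  0.72 -0.92]
```

arm_command(
  jaw=[-1,-1,0,0.5,1,1,1,1,1,1],
  delta_pos=[
    [0.1,-0.3,-0.5],
    [0,0,0],
    [0,0,0],
    [0,0,0],
    [0,0,0],
    [0,0,0],
    [0,0,0],
    [0,0,0],
    [0,0,0],
    [0,0,0],
  ],
  twist=[
    [0,0,0],
    [0,0,0],
    [0,0,0],
    [0,0,0],
    [0,0,0],
    [0,0,0],
    [0,0,0],
    [0,0,0],
    [0,0,0],
    [0,0,0],
  ],
  newtons=70,
)

```text
time: 10.4
ee_pos: [0.5847, 0.0333, 0.1774]
orientation: [0.362, -0.048, 0.931, 0.01]
ft_force: [-0.3, -0.6, 1.6]
finger_gap: 0.0178
```

```bash
python3 - <<'E'
from h import *
K=np.array([.590,.034,.170]); d=goal(K-.003*np.array([.66,.06,-.75]),42)
E
```

```text
d now [ 0.672  0.053 -0.738]
t 10.4 tcp [0.5847 0.0333 0.1774] F [-0.3 -0.6  1.6] gap 0.0178
need cm [ 0.13  0.03 -0.29] deg [ 0.9  0.5 -0.4] q [ 0.3   0.6  -0.7   2.47  2.48  0.73 -0.92]
```

```bash
python3 - <<'E'
from h import *
p=read_camera("wrist"); cv2.imwrite("pics/w2.png",cv2.resize(p["pixels"][130:330,200:450],None,fx=2.4,fy=2.4))
print(manip.tcp_to_tips, manip.sense()["finger_gap"])
p=read_camera("scene");cv2.imwrite("pics/s2.png",cv2.resize(p["pixels"][130:270,270:400],None,fx=4,fy=4))
E
```

```text
0.022 0.018325138127900594
```

View pics/w2.png

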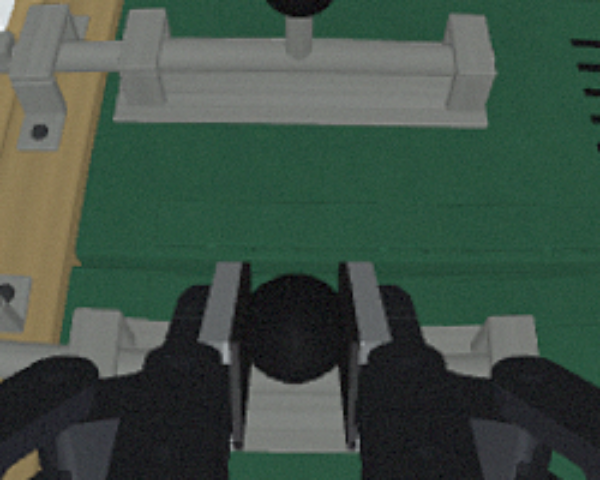

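View pics/s2.png

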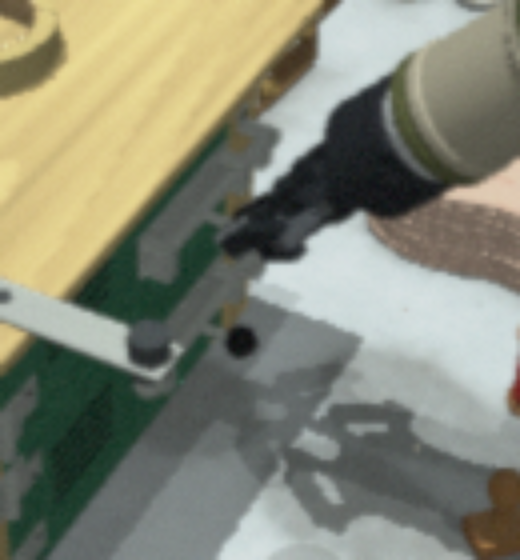

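arm_command(
  jaw=[1,1,1],
  delta_pos=[
    [0.3,0,0],
    [0.4,0,0],
    [0.4,0,0],
  ],
  twist=[
    [0,0,0],
    [0,0,0],
    [0,0,0],
  ],
)

```text
time: 10.8
ee_pos: [0.5905, 0.0329, 0.1766]
orientation: [0.359, -0.05, 0.932, 0.01]
ft_force: [-28.2, -3.9, 27.1]
finger_gap: 0.0183
```

arm_command(
  jaw=[1,1,1],
  delta_pos=[
    [0,0.6,0.1],
    [0.1,0.8,0],
    [0.1,0.8,0],
  ],
  twist=[
    [0,0,0],
    [0,0,0],
    [0,0,0],
  ],
)

```text
time: 11.1
ee_pos: [0.5869, 0.0521, 0.177]
orientation: [0.356, -0.051, 0.933, 0.007]
ft_force: [-13.0, -4.6, 14.8]
finger_gap: 0.018
```

arm_command(
  jaw=[1,1,1,1],
  delta_pos=[
    [0.1,0.7,0],
    [0.1,0.7,0],
    [0,0.5,0],
    [0,0.4,0],
  ],
  twist=[
    [0,0,0],
    [0,0,0],
    [0,0,0],
    [0,0,0],
  ],
)

```text
time: 11.5
ee_pos: [0.5829, 0.0676, 0.177]
orientation: [0.354, -0.047, 0.934, 0.001]
ft_force: [-11.2, -14.0, 15.0]
finger_gap: 0.0181
```

```bash
cat >> h.py <<'E'
def arc(th0,ths):
    s=manip.sense(); P=s["ee_pos"]; v=np.array(P)-H; out=[]; last=np.array(P)
    for t in ths:
        q=H+Ro.from_rotvec([0,0,-(t-th0)]).apply(v); out.append(((q-last)*100).round(2)[:2].tolist()); last=q
    print(np.round(P,4),out,last.round(3))
E
python3 - <<'E'
from h import *
arc(-.02,np.arange(1,16)*.05-.02)
E
```

```text
[0.5829 0.0676 0.177 ] [[-0.92, 0.19], [-0.91, 0.24], [-0.89, 0.28], [-0.88, 0.33], [-0.86, 0.37], [-0.84, 0.41], [-0.82, 0.45], [-0.8, 0.49], [-0.77, 0.53], [-0.74, 0.57], [-0.71, 0.61], [-0.68, 0.64], [-0.65, 0.68], [-0.61, 0.71], [-0.58, 0.74]] [0.466 0.14  0.177]
```

arm_command(
  jaw=[1,1,1,1,1,1],
  delta_pos=[
    [-0.8,0.2,0],
    [-0.9,0.25,0],
    [-0.9,0.3,0],
    [-0.9,0.3,0],
    [-0.9,0.35,0],
    [-0.9,0.4,0],
  ],
  twist=[
    [0,0,-2.9],
    [0,0,-2.9],
    [0,0,-2.9],
    [0,0,-2.9],
    [0,0,-2.9],
    [0,0,-2.9],
  ],
)

```text
time: 12.1
ee_pos: [0.5285, 0.0849, 0.1775]
orientation: [0.35, 0.1, 0.93, -0.055]
ft_force: [2.3, 1.6, -1.4]
finger_gap: 0.0179
```

```bash
python3 - <<'E'
from h import *
goal([.6,0,.2],42,-15); 
p=read_camera("scene"); cv2.imwrite("pics/s3.png",cv2.resize(p["pixels"][100:300,200:450],None,fx=3,fy=3))
E
```

```text
d now [ 0.64  -0.172 -0.748]
t 12.1 tcp [0.5285 0.0849 0.1775] F [ 2.3  1.6 -1.4] gap 0.0179
need cm [ 6.95 -8.46  2.47] deg [ 1.8 -0.9  3.1] q [-0.07  0.58 -0.69  2.51  1.96  0.96 -1.1 ]
```

View pics/s3.png

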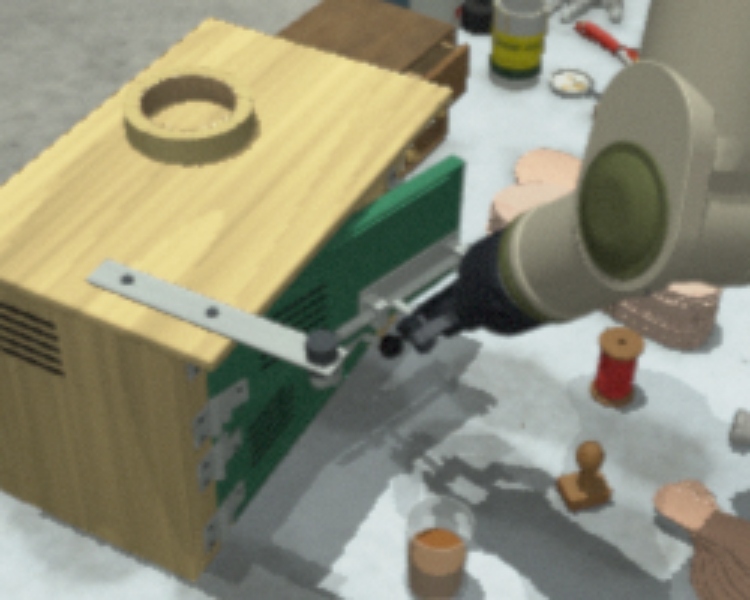

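arm_command(
  jaw=[1,1,1,1,1,1,1,1],
  delta_pos=[
    [-0.82,0.45,0],
    [-0.8,0.49,0],
    [-0.8,0.53,0],
    [-0.77,0.57,0],
    [-0.74,0.61,0],
    [-0.7,0.64,0],
    [-0.66,0.68,0],
    [0,0,0],
  ],
  twist=[
    [0,0,-2.9],
    [0,0,-2.9],
    [0,0,-2.9],
    [0,0,-2.9],
    [0,0,-2.9],
    [0,0,-2.9],
    [0,0,-2.9],
    [0,0,0],
  ],
)

```text
time: 12.95
ee_pos: [0.4751, 0.1283, 0.1773]
orientation: [0.335, 0.265, 0.897, -0.116]
ft_force: [-4.2, -0.0, 3.8]
finger_gap: 0.0182
```

```bash
python3 - <<'E'
from h import *
d=goal([.6,0,.2],42,-36)
# leaf angle from TCP -> grasp point
s=manip.sense(); g=s["ee_pos"]+.003*d-H; x,y=g@X,g@Y
print("theta",np.arctan2(-x,-y)-np.arctan2(.045,.181), np.hypot(x,y),np.hypot(.181,.045))
E
```

```text
d now [ 0.539 -0.386 -0.749]
t 12.95 tcp [0.4751 0.1283 0.1773] F [-4.2 -0.   3.8] gap 0.0182
need cm [ 12.31 -12.72   2.49] deg [ 1.3 -1.4  2.8] q [-0.32  0.6  -0.7   2.43  1.47  1.11 -1.26]
theta 0.6886104939357703 0.18725650952368245 0.18651005334833828
```

arm_command(
  jaw=[0.3,0,-0.3,-0.3,-0.3,-0.3,-0.3,-0.3,-0.3],
  delta_pos=[
    [0,0,0],
    [0,0,0],
    [0,0,0],
    [-1.1,0.8,1.5],
    [-1.1,0.8,1.5],
    [-1.1,0.8,1.5],
    [-1.1,0.8,1.5],
    [0,0,2],
    [0,-1,3],
  ],
  twist=[
    [0,0,0],
    [0,0,0],
    [0,0,0],
    [0,0,0],
    [0,0,0],
    [0,0,0],
    [0,0,0],
    [0,0,0],
    [0,0,0],
  ],
)

```text
time: 13.85
ee_pos: [0.4311, 0.1486, 0.287]
orientation: [0.332, 0.262, 0.898, -0.118]
ft_force: [-0.1, -0.7, 0.1]
finger_gap: 0.0556
```

```bash
python3 - <<'E'
from h import *
p=read_camera("scene"); A=cloud(p); ok=p["range_z"]>0
b,g,r=[p["pixels"][...,i].astype(int) for i in range(3)]
# green leaf top-edge points: z near .255
m=ok&(g-r>15)&(abs(A[...,2]-.25)<.007)&(A[...,0]>.35)&(A[...,0]<.7)&(A[...,1]>-.1)&(A[...,1]<.4)
q=A[m]-H; c=np.stack([q@X,q@Y],1); print(m.sum(),c.min(0),c.max(0)); rr=np.hypot(*c.T); k=rr>.1
print("theta",np.percentile(np.arctan2(-c[k,0],-c[k,1]),[10,50,90]))
d=goal([.55,.055,.34],28,35)
cv2.imwrite("pics/s4.png",cv2.resize(p["pixels"][60:300,170:490],None,fx=2.4,fy=2.4))
E
```

```text
826 [-0.16881804 -0.22479582] [-0.03166426  0.01719655]
theta [0.6058277  0.66840901 0.69731785]
d now [ 0.539 -0.387 -0.748]
t 13.9 tcp [0.4313 0.1471 0.2914] F [ 0.2 -0.6  2.6] gap 0.0555
need cm [11.76 -9.3   5.12] deg [ 1.3 14.6 73. ] q [-0.31  0.34 -0.79  2.36  1.15  1.1  -0.94]
```

View pics/s4.png

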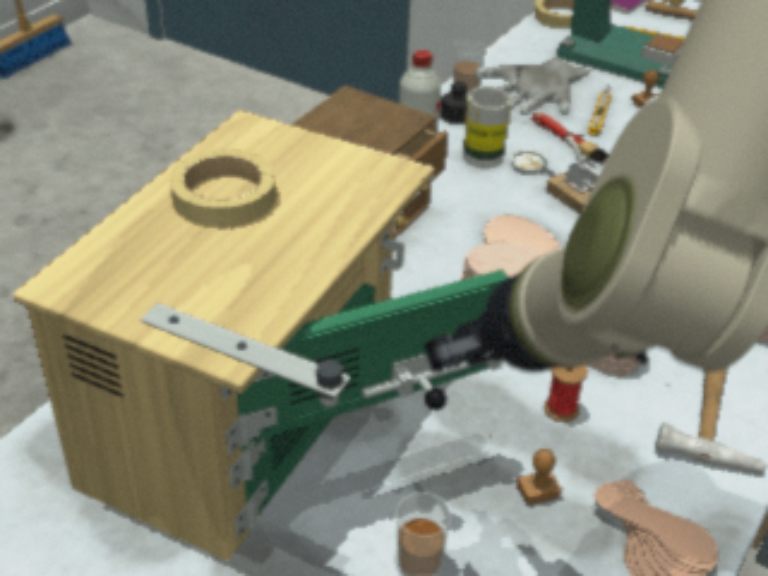

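arm_command(
  jaw=[0.5,1,1,1,1,1,1],
  delta_pos=[
    [0,0,2.5],
    [0,0,2.5],
    [1,-1.4,0],
    [1,-1.4,0],
    [1,-1.4,0],
    [1,-1.4,0],
    [1,-1.4,0],
  ],
  twist=[
    [0,0,4],
    [0,0,6],
    [0,1,7],
    [0,1,7],
    [0,1,7],
    [0,1,5],
    [0,0,0],
  ],
)

```text
time: 14.6
ee_pos: [0.4818, 0.0741, 0.3467]
orientation: [0.327, -0.045, 0.944, -0.011]
ft_force: [-1.0, 0.4, -0.3]
finger_gap: 0.0001
```

```bash
python3 - <<'E'
from h import *
d=goal([.484,.075,.326],38,0); print("final:"); goal([.545,.081,.247],38,0)
E
```

```text
d now [ 0.618  0.009 -0.786]
t 14.6 tcp [0.4818 0.0741 0.3467] F [-1.   0.4 -0.3] gap 0.0001
need cm [ 0.03  0.07 -1.84] deg [2.9 0.3 0.7] q [ 0.19  0.06 -0.64  2.4   1.38  0.3  -0.04]
final:
d now [ 0.618  0.009 -0.786]
t 14.6 tcp [0.4818 0.0741 0.3467] F [-1.   0.4 -0.3] gap 0.0001
need cm [ 6.13  0.67 -9.74] deg [2.9 0.3 0.7] q [ 0.19  0.06 -0.64  2.4   1.38  0.3  -0.04]
```

arm_command(
  jaw=[1,1,1,1,1,1,1],
  delta_pos=[
    [1.3,0.1,-1.5],
    [1.3,0.1,-1.8],
    [1.1,0.1,-1.8],
    [1.1,0.1,-1.8],
    [1,0.1,-1.8],
    [0.5,0.1,-1],
    [0,0,0],
  ],
  twist=[
    [1,0,0],
    [1,0,0],
    [1,0,0],
    [0,0,0],
    [0,0,0],
    [0,0,0],
    [0,0,0],
  ],
)

```text
time: 15.3
ee_pos: [0.5477, 0.0718, 0.2472]
orientation: [0.33, -0.033, 0.943, 0.012]
ft_force: [0.7, -0.2, 1.0]
finger_gap: 0.0001
```

```bash
cat >> h.py <<'E'
def leaf():
    p=read_camera("scene"); A=cloud(p); ok=p["range_z"]>0
    b,g,r=[p["pixels"][...,i].astype(int) for i in range(3)]
    m=ok&(g-r>15)&(abs(A[...,2]-.25)<.007)&(A[...,0]>.3)&(A[...,0]<.7)&(A[...,1]>-.1)&(A[...,1]<.45)
    q=A[m]-H; c=np.stack([q@X,q@Y],1); rr=np.hypot(*c.T); k=rr>.1
    print(k.sum(),"theta",np.percentile(np.arctan2(-c[k,0],-c[k,1]),[10,50,90]).round(3)); return p
E
python3 - <<'E'
from h import *
goal([.545,.081,.247],38,0); leaf()
E
```

```text
d now [ 0.622  0.044 -0.782]
t 15.3 tcp [0.5477 0.0718 0.2472] F [ 0.7 -0.2  1. ] gap 0.0001
need cm [-0.45  0.9   0.22] deg [-0.1  0.6  1.2] q [ 0.24  0.38 -0.73  2.43  2.1   0.51 -0.73]
613 theta [0.611 0.671 0.697]
```

```bash
python3 - <<'E'
from h import *
arc(.457,.457+np.arange(1,34)*.045)
E
```

```text
[0.5474 0.0718 0.2477] [[-0.8, 0.33], [-0.79, 0.36], [-0.77, 0.4], [-0.75, 0.43], [-0.73, 0.47], [-0.71, 0.5], [-0.69, 0.53], [-0.66, 0.56], [-0.64, 0.59], [-0.61, 0.62], [-0.58, 0.65], [-0.55, 0.67], [-0.52, 0.7], [-0.49, 0.72], [-0.46, 0.74], [-0.42, 0.76], [-0.39, 0.78], [-0.35, 0.79], [-0.32, 0.81], [-0.28, 0.82], [-0.24, 0.83], [-0.2, 0.84], [-0.17, 0.85], [-0.13, 0.86], [-0.09, 0.86], [-0.05, 0.87], [-0.01, 0.87], [0.03, 0.87], [0.07, 0.87], [0.11, 0.86], [0.14, 0.86], [0.18, 0.85], [0.22, 0.84]] [0.431 0.305 0.248]
```

arm_command(
  jaw=[1,1,1,1,1,1,1,1,1,1,1],
  delta_pos=[
    [-0.8,0.33,0],
    [-0.8,0.36,0],
    [-0.77,0.4,0],
    [-0.75,0.43,0],
    [-0.73,0.47,0],
    [-0.7,0.5,0],
    [-0.7,0.53,0],
    [-0.66,0.56,0],
    [-0.64,0.6,0],
    [-0.6,0.62,0],
    [-0.58,0.65,0],
  ],
  twist=[
    [0,0,0],
    [0,0,0],
    [0,0,0],
    [0,0,0],
    [0,0,0],
    [0,0,0],
    [0,0,0],
    [0,0,0],
    [0,0,0],
    [0,0,0],
    [0,0,0],
  ],
)

```text
time: 16.45
ee_pos: [0.4636, 0.1296, 0.2519]
orientation: [0.334, -0.032, 0.942, 0.01]
ft_force: [1.7, -0.7, 0.8]
finger_gap: -0.0
```

```bash
python3 - <<'E'
from h import *
goal([.545,.081,.247],38,0); p=leaf()
v=manip.sense()["ee_pos"]-H; ph=np.arctan2(-v@X,-v@Y); print("phi",ph,np.hypot(*v[:2]))
arc(ph,ph+np.arange(1,22)*.045)
E
```

```text
d now [ 0.628  0.041 -0.777]
t 16.45 tcp [0.4636 0.1296 0.2519] F [ 1.7 -0.7  0.8] gap -0.0
need cm [ 7.95 -4.87 -0.26] deg [0.  1.  1.3] q [ 0.08  0.33 -0.86  2.55  1.94  0.67 -0.85]
766 theta [1.092 1.157 1.18 ]
phi 0.9934327239766322 0.19577915199986842
[0.4628 0.1307 0.2518] [[-0.53, 0.7], [-0.5, 0.73], [-0.46, 0.75], [-0.43, 0.77], [-0.4, 0.79], [-0.36, 0.8], [-0.32, 0.82], [-0.29, 0.83], [-0.25, 0.85], [-0.21, 0.86], [-0.17, 0.86], [-0.13, 0.87], [-0.09, 0.88], [-0.05, 0.88], [-0.01, 0.88], [0.03, 0.88], [0.07, 0.88], [0.1, 0.87], [0.14, 0.87], [0.18, 0.86], [0.22, 0.85]] [0.428 0.306 0.252]
```

arm_command(
  jaw=[1,1,1,1,1,1,1,1,1],
  delta_pos=[
    [-0.5,0.7,-0.1],
    [-0.5,0.73,-0.1],
    [-0.46,0.75,-0.1],
    [-0.43,0.77,-0.1],
    [-0.4,0.8,-0.1],
    [-0.36,0.8,0],
    [-0.32,0.82,0],
    [-0.29,0.83,0],
    [-0.25,0.85,0],
  ],
  twist=[
    [0,0.5,-2],
    [0,0.5,-2],
    [0,0.5,-2],
    [0,0.5,-2],
    [0,0.5,-2],
    [0,0.5,-2],
    [0,0.5,-2],
    [0,0.5,-2],
    [0,0.5,-2],
  ],
)

```text
time: 17.4
ee_pos: [0.4243, 0.2016, 0.2461]
orientation: [0.292, 0.121, 0.948, -0.045]
ft_force: [0.9, -1.2, 0.9]
finger_gap: -0.0
```

```bash
python3 - <<'E'
from h import *
goal([.545,.081,.247],35,-20); p=leaf()
v=manip.sense()["ee_pos"]-H; ph=np.arctan2(-v@X,-v@Y); print("phi",ph,np.hypot(*v[:2]))
arc(ph,ph+np.arange(1,14)*.045)
cv2.imwrite("pics/s5.png",cv2.resize(p["pixels"][60:300,170:490],None,fx=2.4,fy=2.4))
E
```

```text
d now [ 0.543 -0.157 -0.825]
t 17.4 tcp [0.4243 0.2016 0.2461] F [ 0.9 -1.2  0.9] gap -0.0
need cm [ 11.9  -12.02   0.33] deg [ 0.7 -0.8 -0. ] q [-0.26  0.38 -0.86  2.42  1.34  0.9  -0.86]
796 theta [1.519 1.575 1.599]
phi 1.4166713102244428 0.19809359738781884
[0.4243 0.204  0.2463] [[-0.2, 0.87], [-0.16, 0.88], [-0.12, 0.88], [-0.08, 0.89], [-0.04, 0.89], [0.0, 0.89], [0.04, 0.89], [0.08, 0.89], [0.12, 0.88], [0.16, 0.88], [0.2, 0.87], [0.24, 0.86], [0.28, 0.85]] [0.43  0.318 0.246]
```

View pics/s5.png

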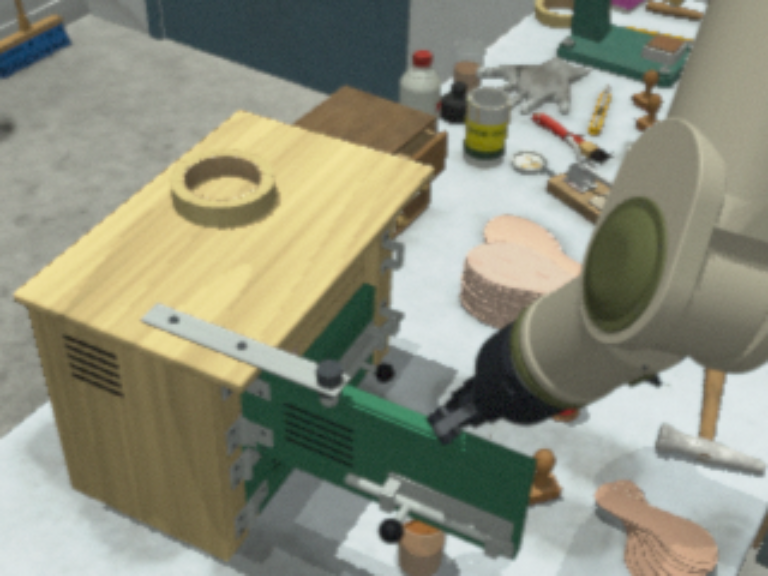

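arm_command(
  jaw=[1,1,1,1,1,1,1],
  delta_pos=[
    [-0.15,0.7,0],
    [-0.1,0.7,0],
    [-0.1,0.7,0],
    [-0.05,0.8,0],
    [0,0.8,0],
    [0,0.8,0],
    [0,0.8,0],
  ],
  twist=[
    [0,0,-0.5],
    [0,0,-0.5],
    [0,0,-0.5],
    [0,0,-0.5],
    [0,0,-0.5],
    [0,0,-0.5],
    [0,0,-0.5],
  ],
)

```text
time: 18.15
ee_pos: [0.4205, 0.2534, 0.246]
orientation: [0.292, 0.153, 0.942, -0.059]
ft_force: [2.5, -2.4, 2.3]
finger_gap: -0.0
```

```bash
python3 - <<'E'
from h import *
p=leaf()
v=manip.sense()["ee_pos"]-H; ph=np.arctan2(-v@X,-v@Y); print("phi",ph,np.hypot(*v[:2]),manip.sense()["qpos"].round(2))
E
```

```text
805 theta [1.767 1.824 1.853]
phi 1.6803377962005879 0.19598985576326344 [-0.38  0.44 -0.87  2.32  1.23  1.02 -0.9 ]
```

arm_command(
  jaw=[1,1,1],
  delta_pos=[
    [0.05,0.6,0],
    [0.05,0.6,0],
    [0.05,0.5,0],
  ],
  twist=[
    [0,0,0],
    [0,0,0],
    [0,0,0],
  ],
)

```text
time: 18.5
ee_pos: [0.4221, 0.2748, 0.2459]
orientation: [0.291, 0.152, 0.943, -0.058]
ft_force: [1.6, -1.2, 2.4]
finger_gap: 0.0002
```

```bash
python3 - <<'E'
from h import *
p=leaf()
v=manip.sense()["ee_pos"]-H; ph=np.arctan2(-v@X,-v@Y); print("phi",ph,np.hypot(*v[:2]),manip.sense()["ft_force"])
E
```

```text
797 theta [1.866 1.925 1.955]
phi 1.7833825881733494 0.19584479588923354 [0.8046031  0.14613252 1.08617634]
```

arm_command(
  jaw=[1,1,1,1,1,1,1,1,1],
  delta_pos=[
    [0,0.3,0],
    [0,-0.6,0],
    [-0.3,-1,0.5],
    [-1,-0.5,2],
    [-1,-0.5,2],
    [-1,-0.5,2],
    [-1,-0.5,2],
    [-1,-1,2],
    [0,0,0],
  ],
  twist=[
    [0,0,0],
    [0,0,0],
    [0,0,0],
    [0,0,0],
    [0,0,0],
    [0,0,0],
    [0,0,0],
    [0,0,0],
    [0,0,0],
  ],
)

```text
time: 19.45
ee_pos: [0.3629, 0.2278, 0.3529]
orientation: [0.289, 0.15, 0.944, -0.058]
ft_force: [0.1, 1.0, 0.1]
finger_gap: 0.0
```

```bash
python3 - <<'E'
from h import *
p=leaf(); cv2.imwrite("pics/s6.png",cv2.resize(p["pixels"][60:310,170:490],None,fx=2.4,fy=2.4))
q=read_camera("side"); cv2.imwrite("pics/d6.png",cv2.resize(q["pixels"][130:310,190:430],None,fx=3,fy=3))
for n in ["tea_glass","red_spool","stamp","tape_roll","lower_knob"]:
    print(n,[[ (np.round(d["point"],3).tolist(),round(d["conf"],2)) for d in search_frame(c,n)[:2]] for c in (p,q)])
print(manip.sense()["time"])
E
```

```text
947 theta [1.881 1.935 1.965]
tea_glass [[([0.449, 0.161, 0.081], 0.62)], []]
red_spool [[([0.42, -0.079, 0.034], 0.74)], [([0.43, -0.083, 0.048], 0.64)]]
stamp [[([0.389, 0.037, 0.011], 0.72), ([0.445, 0.163, 0.078], 0.51)], []]
tape_roll [[([0.747, 0.097, 0.295], 0.73)], [([0.75, 0.114, 0.293], 0.77)]]
lower_knob [[([0.615, 0.037, 0.075], 0.64), ([0.646, 0.266, 0.25], 0.61)], []]
20.05
```

View pics/s6.png

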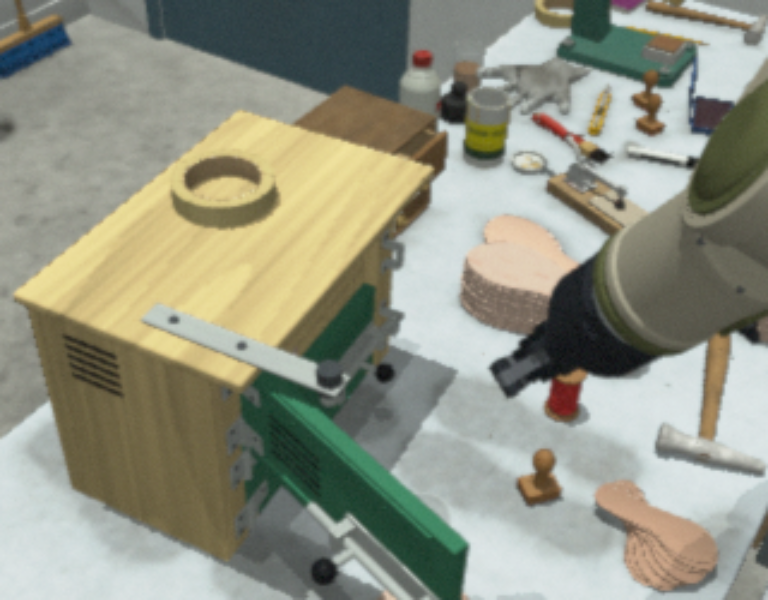

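View pics/d6.png

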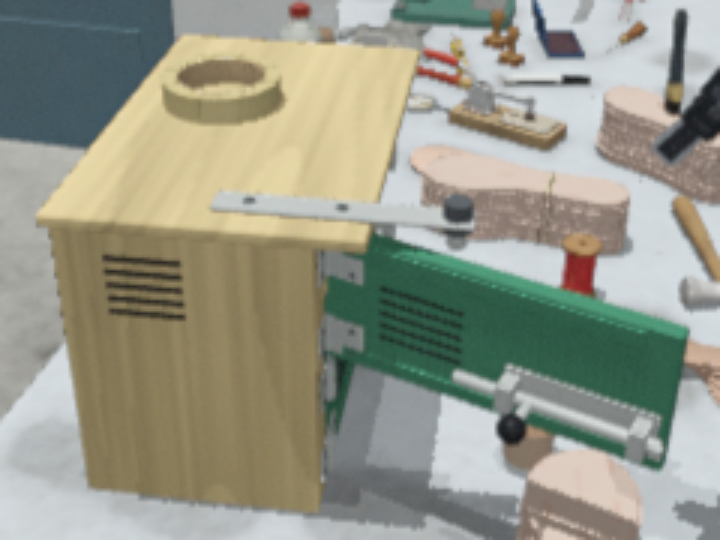

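```bash
python3 -c "
from h import *
manip.close_job(); print(manip.sense()['time'])"
```

```text
the job is handed in; nothing more can be done
the job is handed in; nothing more can be done
```

The top leaf is open and held by the ball catch, and the job is handed in at about 20 s of the 61 s allowed.

- **Bolt:** I gripped the top knob, pushed the leaf in about 5 mm and drew the bolt about 34 mm, until the force rose at its stop.
- **Swing:** I drew the leaf out to about 0.69 rad by the knob. Then I pushed it round slowly from its inner face, over the top edge, until it passed the catch ball.

**Last checks, with the arm clear:**
- The leaf stayed at about 1.94 rad after I withdrew (the snap is at about 1.89, the stop at 1.95). The pictures show the ball on its inner side.
- The lower knob was where it started. The spool, stamp and tape roll were found within about 1 cm of their first positions, which is within the networks' scatter.
- **Not confirmed:** the tea glass ended up partly hidden behind the open leaf. Its detection was less sure and read about 3–4 cm from the first one, most likely because only part of it showed. It looked in place in the pictures where it could be seen, and the fingers never came down to its height.
- The largest force I read at the wrist was about 40 N in all, during the push-in. I only read the force at the end of each move.

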